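# Free the glued box from its clamp wedge and prop its lid

### The job

The glue in the wooden box is dry: work the jammed clamp wedge loose by rocking its post from side to side in small pulls, so that the box is not dragged along its track, and draw it out from under the clamp foot. Lay the wedge in the plain empty tray without cells, then raise the box's stiff lid to about 50 degrees and leave it standing there. Do not knock over the jar.

Things in the scene. Friction and masses are not known exactly. Their poses are not given: they have to be found in the camera images.
- seat (a point): Point on the shut lid's upper face right below the clamp foot, 98 mm above the bench; rides with the carriage. Axes of the box: x from its front (hook side) to its hinge side, +y the way the wedge comes out, z up. The wooden box is 150 mm (x) by 160 mm (y): its front edge is 26 mm in front of the seat, its sides 80 mm to either side, its hinge 124 mm behind.
- foot: Sprung steel foot of the clamp hook, 24 mm (x) by 18 mm (y), pressing the wedge on the lid with about 30 N; its origin is the middle of its lower face. It follows the wedge down as this comes out and its force fades; after about 25 mm the wedge is loose. The hook (post in front of the box, 30 mm wide) reaches back over it through a notch in the lid; hook top 46 mm above the lid's face.
- carriage (a joint): Slide of the carriage that carries box, lid and hook on the fixed aluminium track, m, along the box's y; 0 at the start, positive the way the wedge comes out. It gives to more than about 16 N and stays; a straight pull on the jammed wedge takes about 35 N and drags the box instead. More than 20 mm either way counts as dragged.
- wedge: Loose aluminium wedge, 154 mm long, 24 mm wide, 250 g, flat underside, 7.8 mm thick at the thin end, growing by 1.2 mm every 10 mm. Origin: on the underside, 35 mm from the thin end, near the seat at the start; y along its length to its steel post, z up. Low cheeks on the lid, 25 to 47 mm from the seat in y, leave it some 7 mm of play either way in x.
- wedge_post (a point): Grip point on the axis of the upright round steel post on the wedge's thick end: 20 mm in diameter, its top 16 mm above this point, 98 mm from the wedge's origin along +y, 40 mm above its underside. An end plate (44 mm wide, 6 mm thick, 60 mm high) stands 15 mm beyond the axis: fingers on the post pull on it. The post turns in a grip and can rock 13 mm either way across the wedge.
- wedge_tip (a point): Middle of the lower edge of the wedge's thin end.
- lid (a joint): Angle of the box's lid, rad: 0 shut, positive open (0.87 is 50 degrees). Stiff hinge (0.35 N m, some 7 N at the tab): it stays where it is left. The wedge keeps it shut.
- lid_hinge (a point): On the lid's hinge axis, midway, at the underside of the 12 mm thick lid, 86 mm above the bench; the axis runs along the box's y. Axes of the lid: x from front to hinge, y along the hinge, z out of its upper face. The lid is 150 mm from hinge to front edge.
- lid_handle (a point): Point in the wooden pull tab that stands up on the lid, 72 mm in front of the hinge axis and 40 mm above it when shut. The tab is 12 mm thick along y, 24 mm along x and 40 mm high (its top 12 mm above this point). Pinched along y, it can turn in the grip as the lid rises.
- tray: Plain white open tray without cells, fixed, 150 mm (x) by 210 mm (y), rim 22 mm high, walls and floor 4 mm. Origin: centre of its underside. It lies to the left or the right of the box. The other white tray, of the same size, has cells with black parts.
- jar: Amber jar with a black cap, 48 mm in diameter, 60 mm high, standing loose on the bench; origin at the centre of its underside.
Things that resemble listed ones, but are neither listed nor needed, are in the scene too. Of the things like the wedge, leave any that is pink; of the rest the smaller one is meant.

How it is judged:
On the way, in this order (a step that is already met when the one before it is completed fails the run):
1. the wedge is drawn clear of the clamp foot (y of wedge_tip in the frame of seat above 0.012 m and value of joint lid below 0.1 rad), for 0.1 s.
2. the wedge lies in the plain tray, let go (x of wedge_tip in the frame of tray between -0.071 and 0.071 m and y of wedge_tip in the frame of tray between -0.101 and 0.101 m and x of wedge_post in the frame of tray between -0.071 and 0.071 m and y of wedge_post in the frame of tray between -0.101 and 0.101 m and height (world z) of each of wedge, wedge_tip below 0.03 m and contact force between the fingers and wedge below 0.1 N and height (world z) of wedge_post below 0.056 m), for 0.2 s.
3. the lid stands at about 50 degrees (value of joint lid between 0.733 and 1.012 rad), for 0.2 s.
At the end, for the whole second after the job is handed in: The wedge lies at rest flat or on its side on the floor of the plain tray (its tip and its post both within the tray's inner walls, origin and tip below 30 mm, the post's grip point below 56 mm) and the lid stands still at 50 degrees, give or take 8 (all of step 3 and velocity of joint lid between -0.05 and 0.05 rad/s and x of wedge_tip in the frame of tray between -0.071 and 0.071 m and y of wedge_tip in the frame of tray between -0.101 and 0.101 m and x of wedge_post in the frame of tray between -0.071 and 0.071 m and y of wedge_post in the frame of tray between -0.101 and 0.101 m and height (world z) of each of wedge, wedge_tip below 0.03 m and linear speed of wedge below 0.02 m/s and height (world z) of wedge_post below 0.056 m); the robot touches nothing.
It fails at once if the box was dragged more than 20 mm along its track (value of joint carriage above 0.02 m or value of joint carriage below -0.02 m).
It fails at once if the jar was knocked over (angle between jar's own z axis and vertical above 0.5 rad).
It also fails if it takes over 70 s, if anything falls off the work surface, if the arm or the gripper's body presses on something with over 40 N, if the wrist force passes 120 N, or if a joint passes its speed limit or range.

### The arm

A 6-joint arm with a two-finger parallel gripper is mounted at the origin on the work surface. World frame = base frame: x ahead of the robot, y to its left, z up, the work surface at z = 0. Lengths are in m, angles in rad, forces in N, time in s.
With the tool pointing down it reaches from about 0.35 to 0.975 m from the base axis. Payload 17.4 kg.
Tool frame: the origin (TCP) lies at the very end of the fingers, on their centre line; the grasp point (between the pads) lies 19 mm behind it; z points along the fingers, y is the direction in which the jaws open and shut (so a half turn about z gives the same grasp; the last joint's range is limited). The gripper opens to 85 mm and grips with 20 to 120 N. Pads are 22 mm wide; open, the fingers measure 114 mm over their backs; the gripper's body (76 mm by 85 mm) begins 54 mm behind the grasp point. The pads swing forward as they close: fully open they stand 13 mm farther back than shut.
Start: joints at [-1.231, 0.116, 1.442, -0, 1.584, -0.038], TCP at [0.249, -0.627, 0.231] pointing down, gripper open.
Joint ranges: [-2.83, 2.83], [-0.83, 2.19], [0.07, 2.5], [-1.14, 4.28], [0.01, 3], [-2.97, 2.97]. Speed limits (rad/s): [1.89, 1.89, 2.22, 3.14, 3.14, 3.14].

### API

Orientations are given as a unit quaternion [x, y, z, w].
In Python, from workcell import r, claw, kin, sensors, optics gives the robot as it stands. Calls block until the motion is done:
- r.reach(position, orientation): joint-space move of the TCP to a pose.
- r.movel(position, rot=None, v=0.15): straight line of the TCP; rot=None keeps the orientation; v is the mean speed in m/s.
- r.move_joints(angles): joint-space move.
- claw.command_gripper(opening): opening from 0.0 (shut) to 1.0 (fully open); the grip force is fixed at half the most; returns when the fingers have stopped.
- r.dwell(seconds).
- kin.solve_ik(position, orientation): joint angles nearest the present ones, or None.
- sensors.get_state(): the state.
- optics.read_camera(name): name is "scene" or "top" or "wrist"; returns the picture (400x640x3 uint8, red, green, blue); there is no depth.
- optics.camera_model(name): a dict with "intrinsics" (3x3 intrinsics, pixels), "k1" (the pictures are not rectified: a ray, as slopes to the right and down, at radius r is drawn at 1 + k1 r^2 times it, then the intrinsics apply), "cam_to_world" (4x4, takes a point from camera to world coordinates); the wrist camera has in their place "T_tool_cam" (4x4, takes a point from camera to tool coordinates, whose origin is the TCP and whose axes are the flange's). Camera axes: x right, y down, z forward; pixel columns grow to the right and rows downward; lengths in m; the calibration is good to about 2 mm. A picture is of the moment at which its call begins: read the wrist's pose just before it. camera_model takes no time and is no camera call.
A pose or a line that the arm cannot do raises r.PlanningError and nothing moves.
- r.job_done(): hands the job in, once; it reports no verdict.
The state is a dict: "time": time; "qpos": joint angles; "joint_velocities": joint speeds; "joint_torque": joint torques, N m; "eef_pos": TCP position; "eef_rot": TCP orientation; "wrist_force": force on the tool from outside, world axes, zero at the start; "ft_torque": the same for the moment, N m; "gripper_width": opening from 0.0 (shut) to 1.0 (fully open).
Only numpy, scipy, OpenCV 4.12 (cv2) and the standard library are available. Lean on these libraries where they do the work, as an engineer would, in place of code of your own. Each camera call takes 0.05 s, during which the arm holds its last target.

## Working session

There is one attempt and no reset: what is moved stays moved. The work goes in short steps, each a Python script; the robot and the scene stay as the last script left them, time stands still between calls to the robot, and variables do not carry over. Pictures are saved under pics/ and viewed, and the job is handed in when it is done.

```bash
ls; mkdir -p pics
python3 - <<'E'
from workcell import r, claw, kin, sensors, optics
import cv2
for n in ["scene","top","wrist"]:
    im=optics.read_camera(n); cv2.imwrite(f"pics/{n}0.png",im[:,:,::-1])
    m=optics.camera_model(n); print(n,{k:(v.round(4).tolist() if hasattr(v,'round') and hasattr(v,'tolist') else v) for k,v in m.items()})
print(sensors.get_state())
E
```

```text
pics
scene {'intrinsics': [[375.1817, 0.0, 319.3725], [0.0, 375.1817, 197.6238], [0.0, 0.0, 1.0]], 'k1': -0.055697919997800924, 'cam_to_world': [[-0.1945, 0.7128, -0.6739, 1.0539], [0.9809, 0.1447, -0.13, 0.1327], [0.0048, -0.6863, -0.7273, 0.7956], [0.0, 0.0, 0.0, 1.0]]}
top {'intrinsics': [[496.3634, 0.0, 328.8679], [0.0, 496.3634, 204.1653], [0.0, 0.0, 1.0]], 'k1': -0.09778875532640927, 'cam_to_world': [[-0.0152, -0.9977, 0.0663, 0.33], [-0.9999, 0.0157, 0.0061, 0.0099], [-0.0072, -0.0662, -0.9978, 1.3556], [0.0, 0.0, 0.0, 1.0]]}
wrist {'intrinsics': [[277.9147, 0.0, 318.1167], [0.0, 277.9147, 201.5025], [0.0, 0.0, 1.0]], 'k1': 0.012477894271642987, 'T_tool_cam': [[0.0009, -0.9604, -0.2785, 0.0708], [1.0, 0.0008, 0.0003, 0.0005], [-0.0001, -0.2785, 0.9604, -0.1432], [0.0, 0.0, 0.0, 1.0]]}
{'time': 0.15, 'qpos': array([-1.23081701e+00,  1.16372084e-01,  1.44208925e+00,  1.04477427e-05,
        1.58397484e+00, -3.77936835e-02]), 'joint_velocities': array([ 0.00034279,  0.00037293, -0.00165072,  0.00122846,  0.00062412,
       -0.00030388]), 'joint_torque': array([ 6.98864533e-04, -7.32504916e+01, -6.32850051e+01, -1.37846796e-04,
        4.90247563e-03,  5.32905585e-05]), 'eef_pos': array([ 0.24892984, -0.62728272,  0.23074827]), 'eef_rot': array([ 9.82213820e-01,  1.87765367e-01, -5.83184425e-05, -4.17738945e-04]), 'wrist_force': array([-0.61804975,  0.34541663,  0.29928323]), 'ft_torque': array([-0.01288737,  0.02699446,  0.02793967]), 'gripper_width': 1.000357677742145}
```

View pics/scene0.png

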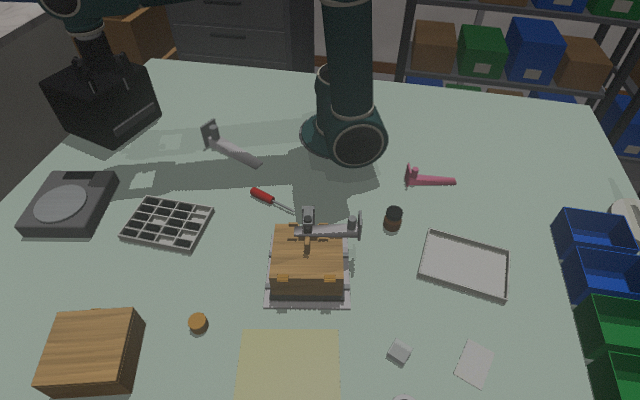

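View pics/top0.png

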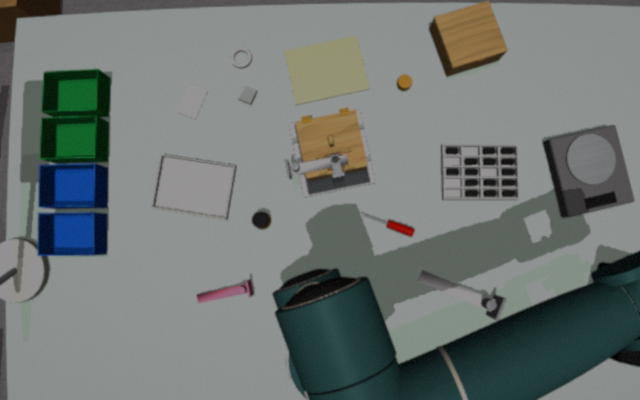

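```bash
python3 -c "
import cv2
a=cv2.imread('pics/top0.png');cv2.imwrite('pics/top0c.png',cv2.resize(a[90:310,290:530],(800,733),interpolation=cv2.INTER_CUBIC)[:600])
a=cv2.imread('pics/scene0.png');cv2.imwrite('pics/scene0c.png',cv2.resize(a[100:400,200:600],(800,600),interpolation=cv2.INTER_CUBIC))"
```

```text
(no output)
```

View crops.

View pics/top0c.png

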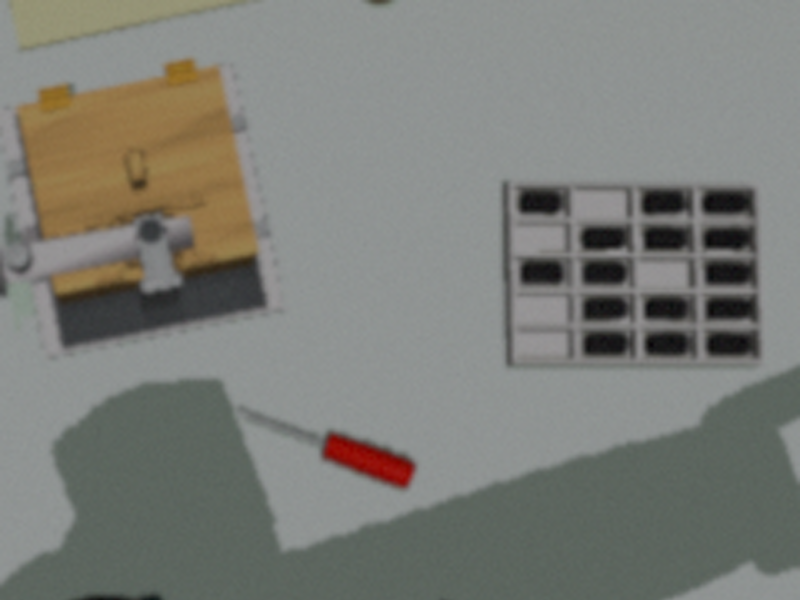

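View pics/scene0c.png

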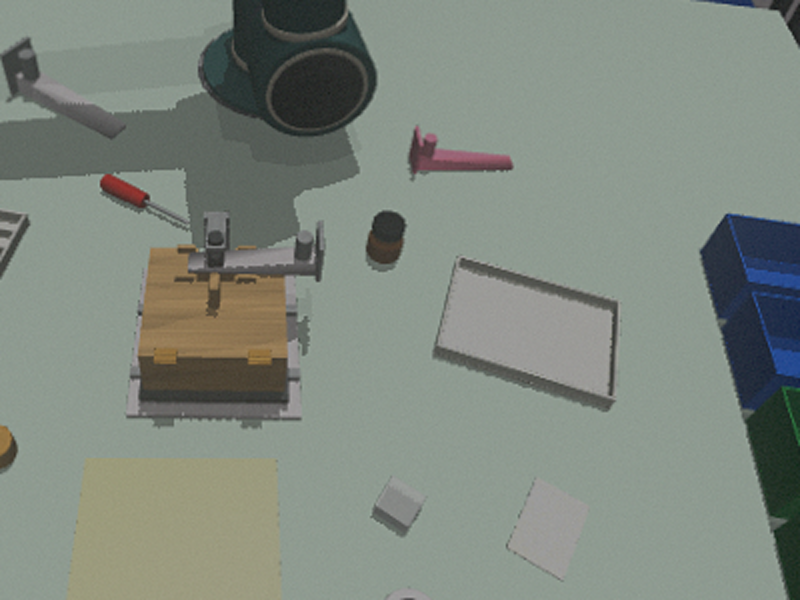

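```bash
cat > h.py <<'E'
from workcell import r, claw, kin, sensors, optics
import cv2, numpy as np
from scipy.spatial.transform import Rotation as R
from scipy.optimize import least_squares
def camT(n,st=None):
    m=optics.camera_model(n)
    if n!="wrist": return np.array(m["cam_to_world"])
    T=np.eye(4);T[:3,:3]=R.from_quat(st["eef_rot"]).as_matrix();T[:3,3]=st["eef_pos"]
    return T@np.array(m["T_tool_cam"])
def ray(n,uv,T):
    m=optics.camera_model(n)
    p=cv2.undistortPoints(np.array([[uv]],float),np.array(m["intrinsics"]),np.array([m["k1"],0,0,0.]))[0,0]
    d=T[:3,:3]@np.array([p[0],p[1],1]);return T[:3,3],d/np.linalg.norm(d)
def onz(n,uv,z,T=None):
    T=camT(n) if T is None else T
    o,d=ray(n,uv,T);return o+d*(z-o[2])/d[2]
def tri(obs):
    A=np.zeros((3,3));b=np.zeros(3);L=[]
    for n,uv,T in obs:
        o,d=ray(n,uv,T);P=np.eye(3)-np.outer(d,d);A+=P;b+=P@o;L.append((P,o))
    x=np.linalg.solve(A,b);return x,[round(float(np.linalg.norm(P@(x-o)))*1000,1) for P,o in L]
def proj(n,X,T):
    m=optics.camera_model(n);Ti=np.linalg.inv(T)
    rv=cv2.Rodrigues(Ti[:3,:3])[0]
    return cv2.projectPoints(np.atleast_2d(np.array(X,float)),rv,Ti[:3,3],np.array(m["intrinsics"]),np.array([m["k1"],0,0,0.]))[0][:,0]
def down(yaw):  # tool z down, tool x along yaw in world
    c,s=np.cos(yaw),np.sin(yaw)
    return R.from_matrix(np.array([[c,s,0],[s,-c,0],[0,0,-1]])).as_quat()
def shot(n,name):
    st=sensors.get_state();im=optics.read_camera(n);cv2.imwrite(f"pics/{name}.png",im[:,:,::-1]);T=camT(n,st)
    np.save(f"pics/{name}.npy",T);return T
E
python3 - <<'E'
from h import *
st=sensors.get_state();print(R.from_quat(st['eef_rot']).as_matrix().round(3))
for n,l in [("top",[((158,154),.022),((237,163),.022),((228,218),.022),((153,207),.022),((293,167),.154),((262,219),.06),((362,109),.098),((295,123),.098),((308,178),.098)]),
 ("scene",[((430,231),.022),((509,251),.022),((507,299),.022),((419,265),.022),((352,219),.154),((394,210),.06),((275,277),.098),((343,277),.098)])]:
    for uv,z in l: print(n,uv,z,onz(n,uv,z).round(3))
E
```

```text
[[ 0.929  0.369 -0.   ]
 [ 0.369 -0.929  0.001]
 [ 0.    -0.001 -1.   ]]
top (158, 154) 0.022 [0.564 0.486 0.022]
top (237, 163) 0.022 [0.535 0.266 0.022]
top (228, 218) 0.022 [0.385 0.291 0.022]
top (153, 207) 0.022 [0.418 0.499 0.022]
top (293, 167) 0.154 [0.502 0.103 0.154]
top (262, 219) 0.06 [0.38  0.194 0.06 ]
top (362, 109) 0.098 [ 0.658 -0.072  0.098]
top (295, 123) 0.098 [0.625 0.102 0.098]
top (308, 178) 0.098 [0.481 0.07  0.098]
scene (430, 231) 0.022 [0.398 0.303 0.022]
scene (509, 251) 0.022 [0.424 0.503 0.022]
scene (507, 299) 0.022 [0.566 0.48  0.022]
scene (419, 265) 0.022 [0.511 0.277 0.022]
scene (352, 219) 0.154 [0.509 0.102 0.154]
scene (394, 210) 0.06 [0.377 0.202 0.06 ]
scene (275, 277) 0.098 [ 0.655 -0.04   0.098]
scene (343, 277) 0.098 [0.626 0.103 0.098]
```

Run:
```python
from h import *
for yaw in (1.76,-1.38,0.19,0.19+np.pi):
    for p in ([.505,.103,.3],[.505,.103,.13]): print(yaw,p,kin.solve_ik(p,down(yaw)))
y=0.19; ex=np.array([np.cos(y),np.sin(y),0]); ey=np.array([-np.sin(y),np.cos(y),0])
P=np.array([.505,.103,.29])
r.reach(P-0.04*ey-0.04*ex,down(1.76)); print(sensors.get_state()['time']); T1=shot("wrist","w1")
r.movel(P-0.04*ey+0.09*ex,v=.3); print(sensors.get_state()['time']); T2=shot("wrist","w2")
```

```text
1.76 [0.505, 0.103, 0.3] [ 1.51704079e-01 -2.43477530e-01  1.67426808e+00 -4.44089210e-16
  1.71080211e+00 -3.74995940e-02]
1.76 [0.505, 0.103, 0.13] [ 1.51704079e-01 -1.91601174e-01  1.90575896e+00 -4.44089210e-16
  1.42743487e+00 -3.74995940e-02]
-1.38 [0.505, 0.103, 0.3] None
-1.38 [0.505, 0.103, 0.13] None
0.19 [0.505, 0.103, 0.3] [ 1.51704079e-01 -2.43477530e-01  1.67426808e+00 -4.44089210e-16
  1.71080211e+00  1.53250041e+00]
0.19 [0.505, 0.103, 0.13] [ 1.51704079e-01 -1.91601174e-01  1.90575896e+00 -4.44089210e-16
  1.42743487e+00  1.53250041e+00]
3.331592653589793 [0.505, 0.103, 0.3] [ 1.51704079e-01 -2.43477530e-01  1.67426808e+00 -4.44089210e-16
  1.71080211e+00 -1.60909225e+00]
3.331592653589793 [0.505, 0.103, 0.13] [ 1.51704079e-01 -1.91601174e-01  1.90575896e+00 -4.44089210e-16
  1.42743487e+00 -1.60909225e+00]
2.7083
3.3417
```

View pics/w1.png

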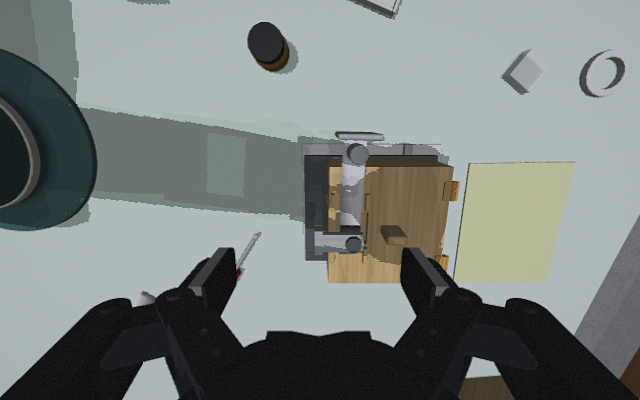

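View pics/w2.png

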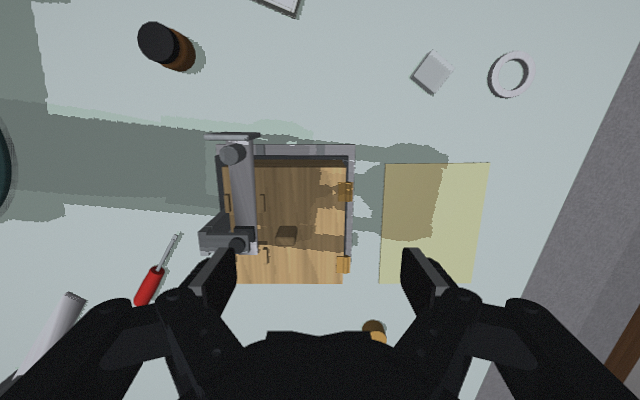

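```bash
python3 -c "
import cv2,numpy as np
a=cv2.imread('pics/w1.png')[115:295,290:480];b=cv2.imread('pics/w2.png')[115:295,190:380]
cv2.imwrite('pics/w12.png',np.hstack([cv2.resize(x,None,fx=2.1*1,fy=2.1,interpolation=cv2.INTER_CUBIC) for x in (a,b)]))"
```

```text
(no output)
```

View pics/w12.png

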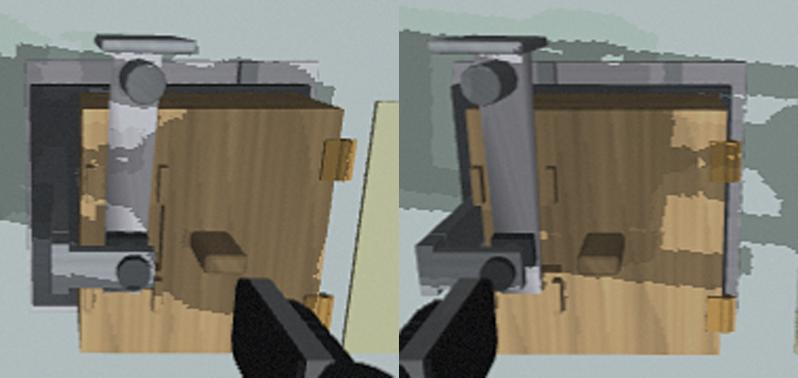

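```bash
python3 - <<'E'
from h import *
T1=np.load('pics/w1.npy');T2=np.load('pics/w2.npy')
for k,a,b in [("posttop",(358.1,154),(232.4,154.5)),("tabtop",(397.6,239.8),(285.7,240.7)),("lid h+",(453.3,166.4),(346.2,166.4)),("lid f+",(328.1,166),(222.4,166.4)),("hookbolt",(353.3,244),(237.1,244)),("plate",(345,133.5),(221,133.8)),("jarcap",(267,41),(159,42))]:
    x,e=tri([("wrist",a,T1),("wrist",b,T2)]);print(k,x.round(4),e, proj("top",x,camT("top")).round(1),proj("scene",x,camT("scene")).round(1))
A=onz("wrist",(328.1,282.6),.098,T1);B=onz("wrist",(342.9,283.6),.098,T2);C=onz("wrist",(453.3,166.4),.098,T1);D=onz("wrist",(328.1,166),.098,T1);
print(A,B,C,D)
for p,q in ((A,D),(B,C),(A,B),(D,C)): print(np.linalg.norm(p-q), np.arctan2(*(q-p)[[1,0]]))
E
python3 -c "
import cv2,numpy as np
a=cv2.imread('pics/top0.png')[90:210,270:390]
cv2.imwrite('pics/tc.png',cv2.resize(a,(600,600),interpolation=cv2.INTER_CUBIC))"
```

```text
posttop [0.5074 0.0999 0.1428] [0.1, 0.1] [[294.8 165.5]] [[350.8 221.4]]
tabtop [0.5762 0.0113 0.1352] [0.2, 0.2] [[330.3 138. ]] [[305.9 241.2]]
lid h+ [0.6316 0.1034 0.0966] [0.3, 0.3] [[294.4 120.5]] [[342.8 279.5]]
lid f+ [0.4827 0.0744 0.092 ] [0.1, 0.1] [[306.3 177.8]] [[340.3 225.5]]
hookbolt [0.5241 0.0021 0.1471] [0.3, 0.3] [[334.4 157.9]] [[306.9 219.1]]
plate [0.4906 0.1173 0.1326] [0.0, 0.0] [[288.2 172.9]] [[359.  219.9]]
jarcap [0.3829 0.2027 0.0556] [0.7, 0.7] [[258.7 218. ]] [[394.  212.8]]
[ 0.51400223 -0.08206085  0.098     ] [ 0.66169839 -0.05447695  0.098     ] [0.63092825 0.10312791 0.098     ] [0.48226364 0.07532859 0.098     ]
0.16055770385863108 1.7697840615249003
0.16058049155315768 1.763606912651775
0.15024988977720355 0.1846340827705778
0.1512414316015968 0.18485861950509933
```

View pics/tc.png

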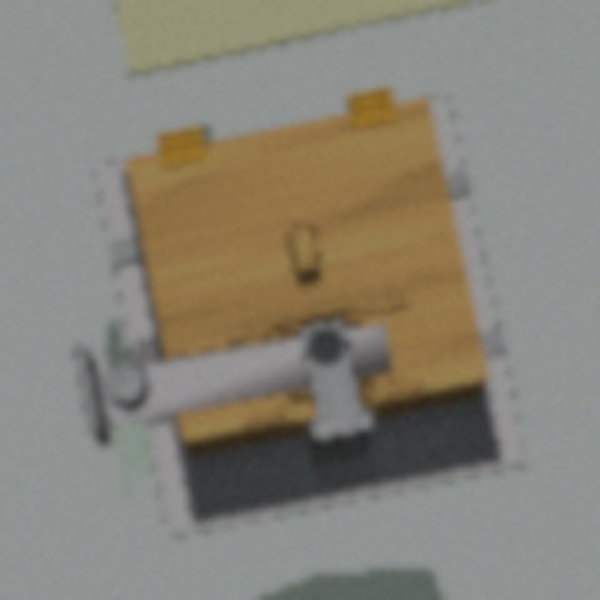

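```bash
python3 -c "
import cv2,numpy as np
f=lambda n,x,y:cv2.resize(cv2.imread(n)[y:y+50,x:x+66],(396,300),interpolation=cv2.INTER_NEAREST)
a=f('pics/w1.png',325,120);b=f('pics/w2.png',200,120);c=f('pics/scene0.png',320,195);d=f('pics/top0.png',270,140)
cv2.imwrite('pics/pc.png',np.vstack([np.hstack([a,b]),np.hstack([c,d])]))
T=np.load('pics/w1.npy');print(T.round(3))"
```

```text
[[ 0.982  0.18   0.053  0.46 ]
 [ 0.188 -0.943 -0.274  0.125]
 [ 0.001  0.279 -0.96   0.433]
 [ 0.     0.     0.     1.   ]]
```

View pics/pc.png

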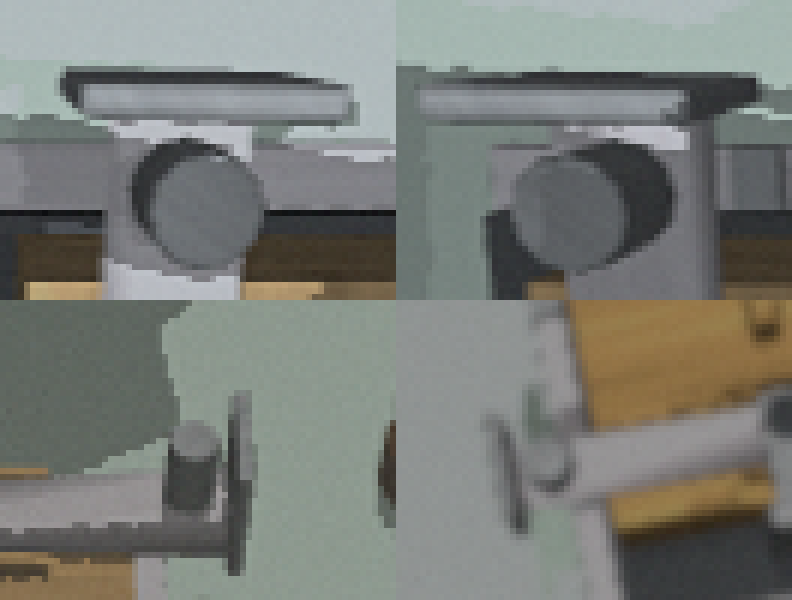

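```bash
python3 - <<'E'
from h import *
T1=np.load('pics/w1.npy');T2=np.load('pics/w2.npy')
ob=[("wrist",(359.8,154.5),T1),("wrist",(228.9,154.5),T2),("scene",(352.5,218),camT("scene")),("top",(295.7,166.7),camT("top"))]
print(tri(ob[:2]),tri(ob),tri(ob[2:]))
pl=[("wrist",(361.2,137),T1),("wrist",(225.7,137.3),T2)]
print(tri(pl))
E
python3 -c "
import cv2,numpy as np
f=lambda n,x,y:cv2.resize(cv2.imread(n)[y:y+50,x:x+66],(396,300),interpolation=cv2.INTER_NEAREST)
a=f('pics/w1.png',370,212);b=f('pics/w2.png',255,212);c=f('pics/scene0.png',275,225);d=f('pics/top0.png',300,115)
cv2.imwrite('pics/tabc.png',np.vstack([np.hstack([a,b]),np.hstack([c,d])]))"
```

```text
(array([0.50723107, 0.1009996 , 0.15436441]), [0.2, 0.2]) (array([0.50549151, 0.10029392, 0.15171676]), [2.2, 1.0, 2.7, 4.0]) (array([0.50311979, 0.09994579, 0.14982307]), [2.8, 2.8])
(array([0.50395704, 0.11774388, 0.15908393]), [0.0, 0.0])
```

View pics/tabc.png

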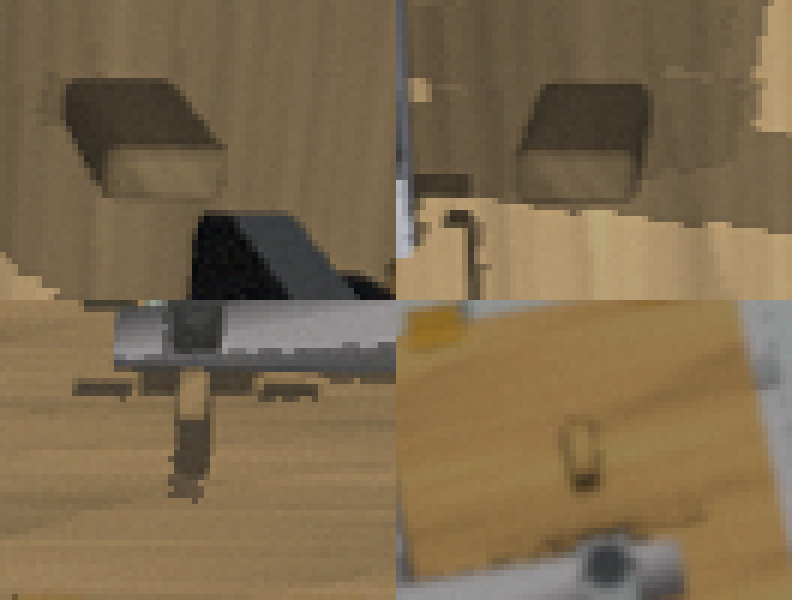

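```bash
cat >> h.py <<'E'
YB=0.187; ex=np.array([np.cos(YB),np.sin(YB),0]); ey=np.array([-np.sin(YB),np.cos(YB),0])
POST=np.array([0.5072,0.1010,0]); SEAT=np.array([.5241,.0016,.098])
def bf(p): d=np.asarray(p)-SEAT; return np.array([d@ex,d@ey,d[2]])
def rep(t=""):
    s=sensors.get_state();f=s["wrist_force"]
    print(t,round(s["time"],2),(bf(s["eef_pos"])*1000).round(1),"F",np.array([f@ex,f@ey,f[2]]).round(1),"g",round(float(s["gripper_width"]),3)); return s
E
python3 - <<'E'
from h import *
T1=np.load('pics/w1.npy');T2=np.load('pics/w2.npy')
print(tri([("wrist",(397.2,240.7),T1),("wrist",(285.2,241.2),T2)]))
q=down(YB+np.pi/2)
r.reach(POST+[0,0,.20],q); rep()
r.movel(POST+[0,0,.1265]); rep()
claw.command_gripper(0.0); rep()
shot("wrist","w3")
E
```

```text
(array([0.57581292, 0.01054549, 0.1356777 ]), [0.0, 0.0])
 3.98 [  1.7 100.7 103.2] F [ 1.2  0.2 -0. ] g 1.0
 4.62 [  2.5 100.7  29.5] F [ 0.2 -0.2  0.6] g 1.001
 5.25 [  1.8 100.9  29. ] F [-4.5 -0.3  6.6] g 0.214
```

View pics/w3.png

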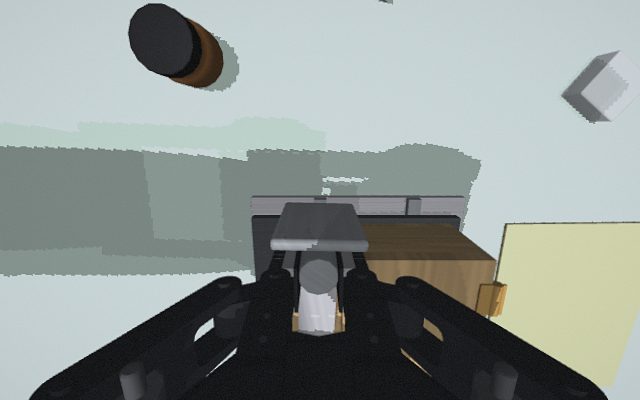

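```bash
cat >> h.py <<'E'
Z0=0.1265
def go(x,y,v=.08,z=Z0): # mm, box frame
    p=SEAT+ex*x/1000+ey*y/1000; p=np.array([p[0],p[1],z]); r.movel(p,v=v)
E
python3 - <<'E'
from h import *
print(bf(POST)*1000)
for x,y in [(9,100.5),(-9,101),(9,101.5),(-9,102)]:
    go(x,y); rep((x,y))
E
```

```text
[  1.87428444 100.80901278 -98.        ]
(9, 100.5) 5.55 [  8.8 101.   29. ] F [-6.4  4.8  8. ] g 0.215
(-9, 101) 5.92 [ -8.6 101.6  29.1] F [2.1 4.6 2.4] g 0.213
(9, 101.5) 6.3 [  8.9 102.4  29.1] F [-8.   7.5 10.3] g 0.216
(-9, 102) 6.67 [ -8.2 102.6  29.4] F [3.1 4.8 5. ] g 0.216
```

Run:
```python
from h import *
s=-1;y=102
for i in range(6):
    s=-s;y+=1.7
    go(9*s,y,v=.09); st=rep((9*s,y))
    if abs(np.dot(st["wrist_force"],ey))>13: break
shot("wrist","w4")
```

```text
(9, 103.7) 7.03 [  8.8 103.6  29. ] F [-9.1 -1.5 10. ] g 0.212
(-9, 105.4) 7.38 [ -7.8 105.1  29.2] F [11.1 -3.9 -0. ] g 0.211
(9, 107.10000000000001) 7.72 [  9.  106.5  29. ] F [-7.  -6.   9.2] g 0.211
(-9, 108.80000000000001) 8.07 [ -7.7 108.3  29.3] F [10.6 -4.3 -0.2] g 0.215
(9, 110.50000000000001) 8.43 [  9.7 109.8  28.9] F [ 2.9 -6.4  1.8] g 0.214
(-9, 112.20000000000002) 8.78 [ -8.4 111.8  29. ] F [ 4.9 -4.   1. ] g 0.213
```

View pics/w4.png

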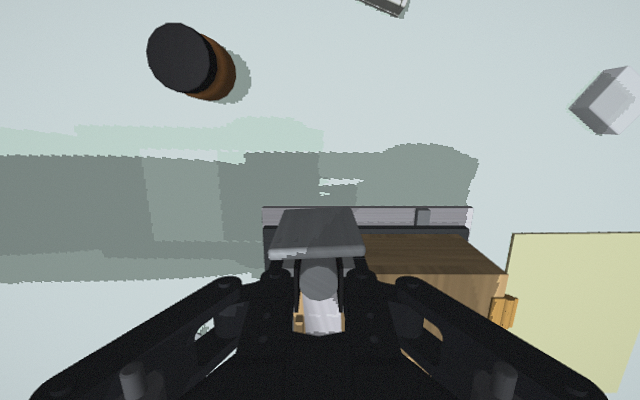

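Run:
```python
from h import *
s=-1;y=112.2
for i in range(8):
    s=-s;y+=2
    go(9*s,y,v=.1); st=rep((9*s,y))
    if abs(np.dot(st["wrist_force"],ey))>13: break
shot("wrist","w5")
```

```text
(9, 114.2) 9.16 [  9.  113.7  28.8] F [-6.  -5.1  7.9] g 0.215
(-9, 116.2) 9.49 [ -8.7 115.8  29.1] F [-1.3 -3.5  5. ] g 0.211
(9, 118.2) 9.82 [  9.4 117.7  28.9] F [-0.8 -5.5  7.2] g 0.213
(-9, 120.2) 10.16 [ -8.2 120.1  29.1] F [ 5.9 -3.2  1.7] g 0.207
(9, 122.2) 10.49 [  9.9 122.   29.1] F [ 1.  -3.3  7. ] g 0.214
(-9, 124.2) 10.82 [ -8.3 124.3  29.1] F [ 3.9 -1.3  3.7] g 0.214
(9, 126.2) 11.16 [  9.9 126.   28.9] F [ 0.8 -1.9  6.2] g 0.213
(-9, 128.2) 11.49 [ -8.4 128.3  29.1] F [1.8 0.3 6.3] g 0.212
```

View pics/w5.png

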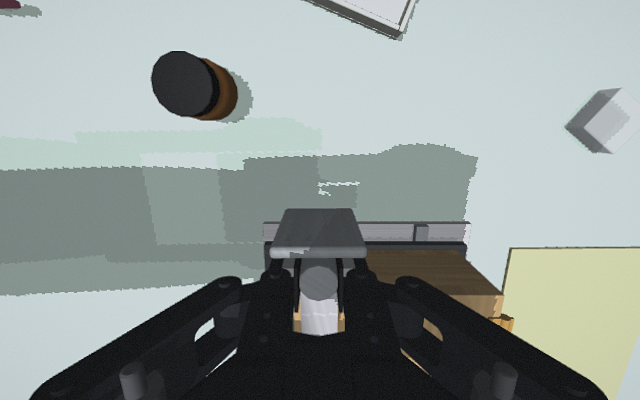

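Run:
```python
from h import *
for x,y in [(0,131),(0,137),(0,145),(0,152)]:
    go(x,y,v=.1); st=rep((x,y))
    if abs(np.dot(st["wrist_force"],ey))>13: break
else:
    go(0,165,v=.1);rep(); shot("wrist","w6"); shot("scene","s6")
```

```text
(0, 131) 11.79 [1.000e-01 1.309e+02 2.860e+01] F [-4.7 -2.   8.6] g 0.204
(0, 137) 12.04 [1.00e-01 1.37e+02 2.84e+01] F [-0.9 -0.1  4.4] g 0.213
(0, 145) 12.29 [  0.  145.5  28.5] F [-0.2  3.1  4.4] g 0.214
(0, 152) 12.54 [ -0.  152.5  28.5] F [-1.4  4.1  4.2] g 0.214
 12.82 [-1.000e-01  1.655e+02  2.840e+01] F [-0.4  2.5  1.4] g 0.211
```

View pics/s6.png

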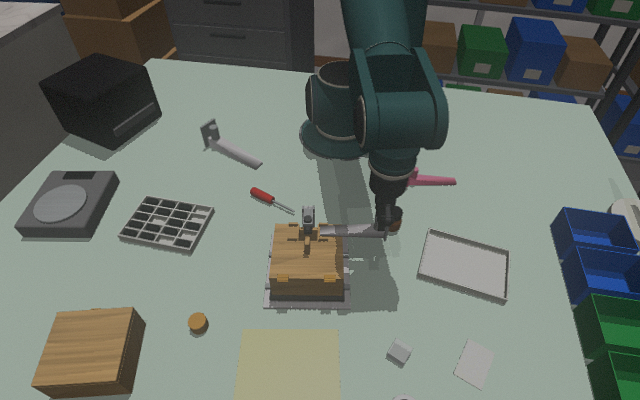

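View pics/w6.png

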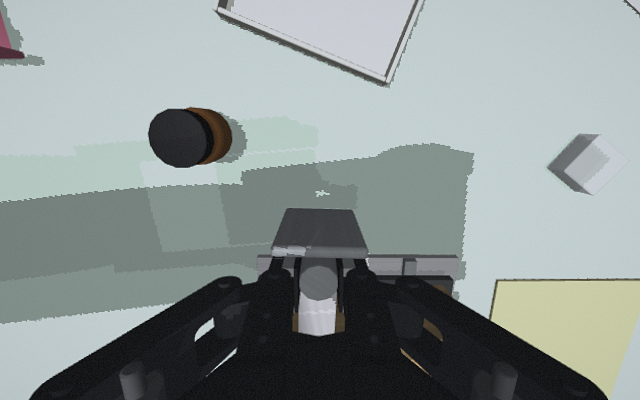

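Run:
```python
from h import *
go(0,182,v=.15);rep()
go(0,185,v=.2,z=.25);rep()
r.reach([.46,.34,.25],down(1.43));rep()
shot("wrist","w7"); shot("scene","s7")
```

```text
13.19 [-1.000e-01  1.823e+02  2.840e+01] F [-0.3  1.   0.6] g 0.209
 13.96 [ -0.3 184.8 150.4] F [-0.2  1.  -3.2] g 0.21
 14.64 [ -0.5 344.5 150.5] F [-0.  -0.2 -2. ] g 0.211
```

View pics/s7.png

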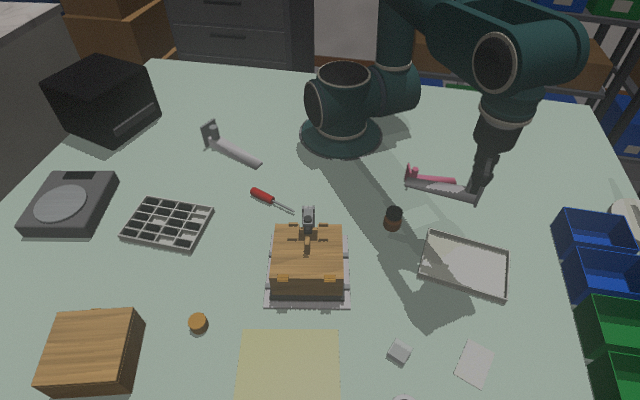

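View pics/w7.png

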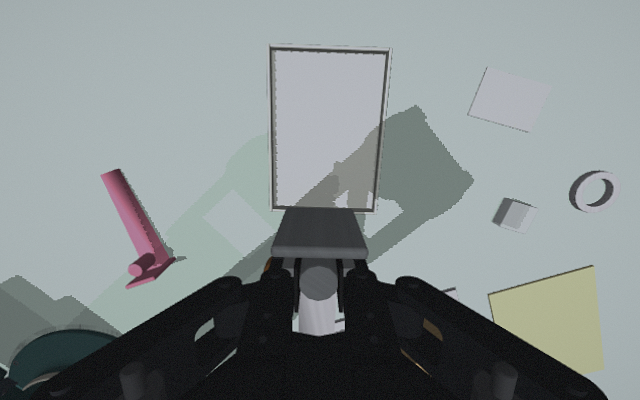

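Run:
```python
from h import *
T=np.load('pics/w7.npy')
W=[(270,45),(391,48),(376,212),(272,210)]; TP=[(153,207),(158,154),(237,163),(228,218)]
S=[(509,251),(507,298),(419,265),(430,231)]
for a,b,s in zip(W,TP,S): print(onz("wrist",a,.022,T).round(3),tri([("wrist",a,T),("top",b,camT("top"))]),onz("scene",s,.022).round(3))
c=[onz("wrist",a,.022,T) for a in W];print(np.mean(c,0)); 
for i in range(4): d=c[(i+1)%4]-c[i];print(np.linalg.norm(d),np.arctan2(d[1],d[0]))
c=[onz("top",a,.022) for a in TP];print(np.mean(c,0)); print(proj("wrist",onz("wrist",(322,130),.004,T),T))
```

```text
[0.425 0.502 0.022] (array([ 0.42069229,  0.51054257, -0.0105005 ]), [0.2, 0.2]) [0.424 0.503 0.022]
[0.567 0.479 0.022] (array([0.5570806 , 0.47230662, 0.0604975 ]), [0.7, 0.7]) [0.563 0.48  0.022]
[0.533 0.277 0.022] (array([0.53678455, 0.26994679, 0.00355117]), [0.9, 0.9]) [0.511 0.277 0.022]
[0.389 0.3   0.022] (array([0.38584751, 0.29474304, 0.00620307]), [0.3, 0.3]) [0.398 0.303 0.022]
[0.47825619 0.38941447 0.022     ]
0.14364929273221078 -0.16120784681734807
0.20536861966504313 -1.7362865414972577
0.14551383334454956 2.9830961041026893
0.20577955621583185 1.3962560168809637
[0.47580893 0.38573996 0.022     ]
[[322. 130.]]
```

Run:
```python
from h import *
P=np.array([.487,.443,0])
r.reach(P+[0,0,.2],down(1.41));rep()
r.movel(P+[0,0,.04],v=.2);s=rep()
for z in (.037,.035,.0335,.0325):
    r.movel(P+[0,0,z],v=.03);s=rep(z)
    if s["wrist_force"][2]>2: break
shot("wrist","w8")
```

```text
15.28 [ 45.8 440.2 101.2] F [ 0.4 -0.7 -1.7] g 0.208
 16.23 [ 46.3 440.8 -56.2] F [ 0.5  0.6 -2. ] g 0.212
0.037 16.48 [ 45.8 440.7 -60.4] F [-0.3 -0.1 -1.8] g 0.214
0.035 16.73 [ 45.5 440.6 -63.1] F [-0.6  0.8 -1.6] g 0.209
0.0335 16.98 [ 45.6 440.6 -64.5] F [ 0.3  0.1 -1.1] g 0.207
0.0325 17.23 [ 45.8 440.6 -64.6] F [-2.7 -2.4  6.7] g 0.213
```

View pics/w8.png

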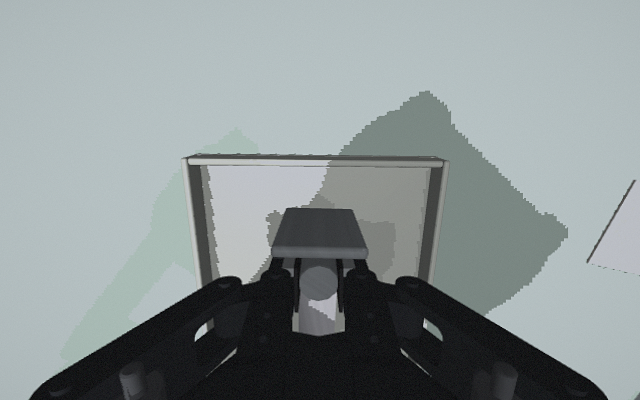

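Run:
```python
from h import *
P=np.array([.487,.443,0])
claw.command_gripper(1.0);rep()
r.movel(P+[0,0,.17],v=.3);rep()
shot("wrist","w9")
H=np.array([.5758,.0108,0])
r.reach(H+[0,0,.26]-.06*ex+.05*ey,down(YB)); rep(); shot("wrist","w10"); shot("scene","s10"); 
r.movel(H+[0,0,.26]-.06*ex-.07*ey,v=.3); rep(); shot("wrist","w11")
def tool(th):
    hin=H+.072*ex+[0,0,.086]; ph=np.radians(th)+np.arctan2(.040,.072); rr=np.hypot(.04,.072)
    g=hin-rr*np.cos(ph)*ex+[0,0,rr*np.sin(ph)]
    rot=R.from_rotvec(ey*np.radians(th))*R.from_quat(down(YB))
    return g+rot.as_matrix()[:,2]*.019,rot.as_quat()
for th in (0,20,40,50): print(th,tool(th)[0].round(3),kin.solve_ik(*tool(th)))
```

```text
17.94 [ 45.6 440.6 -65.5] F [ 0.8 -0.5  0.5] g 0.996
 18.55 [ 45.7 440.6  72.7] F [-0.5 -0.6 -0.6] g 1.004
 20.1 [ -7.3  50.1 161.6] F [0.1 1.  0.9] g 0.996
 20.75 [ -7.4 -70.8 161.6] F [ 0.   0.9 -0.6] g 0.999
0 [0.576 0.011 0.107] [-2.55385902e-02 -3.77728473e-02  1.80394275e+00 -4.44089210e-16
  1.37542275e+00  1.35825774e+00]
20 [0.587 0.013 0.13 ] [ 0.00856452  0.19148878  1.55121451 -0.06165046  1.74252241  1.39236651]
40 [0.606 0.016 0.148] [ 0.03238541  0.43125345  1.30912437 -0.1143032   2.09061649  1.39500025]
50 [0.617 0.019 0.155] [ 0.0410688   0.54979239  1.19689246 -0.14450475  2.25716436  1.38464159]
```

```bash
python3 -c "
import cv2,numpy as np
f=lambda n:cv2.resize(cv2.imread(n),(400,250),interpolation=cv2.INTER_AREA)
cv2.imwrite('pics/m.png',np.vstack([np.hstack([f('pics/w9.png'),f('pics/s10.png')]),np.hstack([f('pics/w10.png'),f('pics/w11.png')])]))"
```

View pics/m.png

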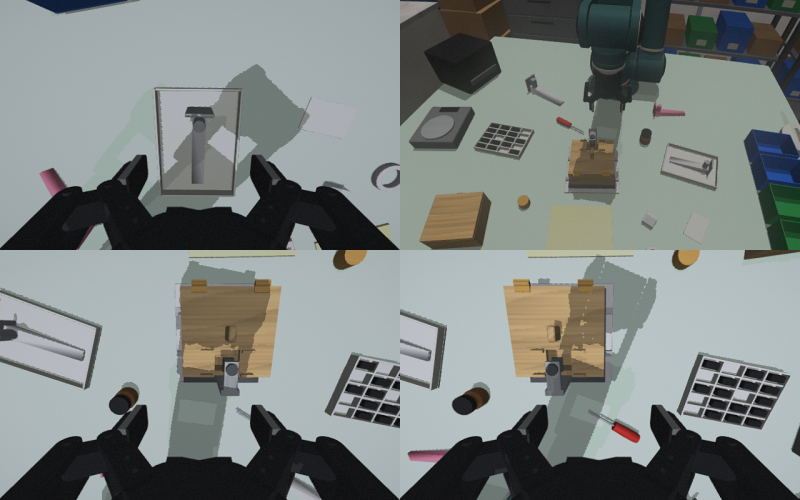

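```bash
python3 -c "
import cv2,numpy as np
f=lambda n,x,y:cv2.resize(cv2.imread(n)[y:y+120,x:x+110],(400,436),interpolation=cv2.INTER_CUBIC)
cv2.imwrite('pics/lc.png',np.hstack([f('pics/w10.png',330,110),f('pics/w11.png',210,110)]))
cv2.imwrite('pics/sc.png',cv2.resize(cv2.imread('pics/s10.png')[190:320,250:370],(554,600),interpolation=cv2.INTER_CUBIC))"
```

```text
(no output)
```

View pics/lc.png

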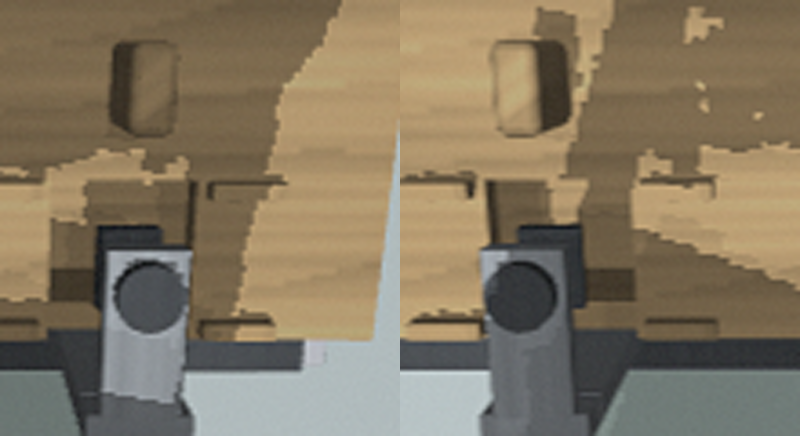

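View pics/sc.png

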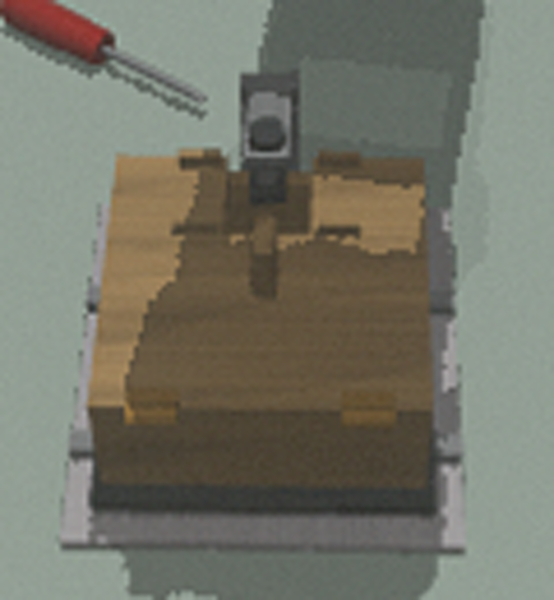

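Run:
```python
from h import *
print(tri([("wrist",(372.6,134.2),np.load('pics/w10.npy')),("wrist",(241.6,134.2),np.load('pics/w11.npy'))]))
```

```text
(array([0.57494805, 0.01053812, 0.138572  ]), [0.2, 0.2])
```

```bash
cat >> h.py <<'E'
H=np.array([.5753,.0107,0]); HZ=.042
def tool(th,back=0):
    hin=H+.072*ex+[0,0,.086]; ph=np.radians(th)+np.arctan2(HZ,.072); rr=np.hypot(HZ,.072)
    g=hin-rr*np.cos(ph)*ex+[0,0,rr*np.sin(ph)]
    rot=R.from_rotvec(ey*np.radians(th))*R.from_quat(down(YB))
    return g+rot.as_matrix()[:,2]*(.019-back),rot.as_quat()
E
python3 - <<'E'
from h import *
r.reach(H+[0,0,.19],down(YB)); r.movel(tool(0)[0],v=.15); rep()
claw.command_gripper(0.0); rep()
for th in (4,8,12): 
    p,q=tool(th); r.movel(p,rot=q,v=.06); s=rep(th)
    if np.linalg.norm(s["wrist_force"])>40: break
shot("wrist","w12"); shot("scene","s12")
E
python3 -c "
import cv2,numpy as np
cv2.imwrite('pics/m2.png',np.hstack([cv2.resize(cv2.imread('pics/w12.png'),(400,250)),cv2.resize(cv2.imread('pics/s12.png')[150:350,220:420],(250,250))]))"
```

```text
22.02 [52.4 -0.9 12.3] F [-0.   0.4 -0.4] g 1.0
 22.69 [52.1 -0.2 11.3] F [-2.2  4.1  4.2] g 0.132
4 22.94 [53.6 -0.2 16. ] F [-6.   4.7  7.1] g 0.127
8 23.19 [55.7 -0.2 20.9] F [-5.7  3.8  6.7] g 0.129
12 23.44 [58.3 -0.2 25.6] F [-5.5  4.4  5.6] g 0.123
```

View pics/m2.png

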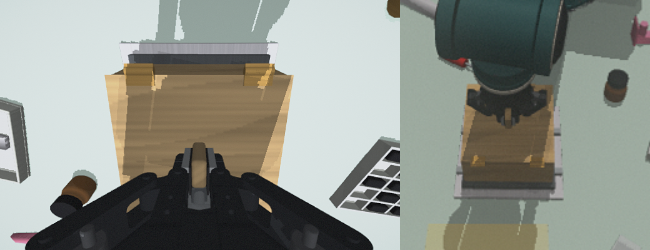

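```bash
python3 - <<'E'
from h import *
for th in (17,22,27,32): 
    p,q=tool(th); r.movel(p,rot=q,v=.06); s=rep(th)
    if np.linalg.norm(s["wrist_force"])>40: break
shot("wrist","w13"); shot("scene","s13")
E
python3 -c "
import cv2,numpy as np
cv2.imwrite('pics/m3.png',np.hstack([cv2.resize(cv2.imread('pics/w13.png'),(400,250)),cv2.resize(cv2.imread('pics/s13.png')[150:350,220:420],(250,250))]))"
```

```text
17 23.8 [61.8 -0.2 31.2] F [-5.7  5.2  5.4] g 0.133
22 24.06 [65.8 -0.2 36.3] F [-5.9  4.6  6.6] g 0.129
27 24.32 [70.2 -0.2 41.1] F [-5.6  5.5  5.4] g 0.131
32 24.57 [75.  -0.2 45.6] F [-5.2  5.9  5. ] g 0.132
```

View pics/m3.png

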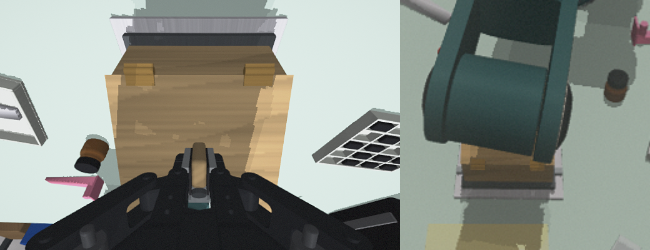

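```bash
python3 - <<'E'
from h import *
for th in (37,42,46,50): 
    p,q=tool(th); r.movel(p,rot=q,v=.06); s=rep(th)
    if np.linalg.norm(s["wrist_force"])>40: break
r.dwell(.3); shot("wrist","w14")
claw.command_gripper(1.0); rep()
p,q=tool(50,.12); r.movel(p,v=.2); rep(); shot("wrist","w15"); shot("top","t15"); shot("scene","s15")
E
python3 -c "
import cv2,numpy as np
cv2.imwrite('pics/m4.png',np.vstack([np.hstack([cv2.resize(cv2.imread('pics/w14.png'),(400,250)),cv2.resize(cv2.imread('pics/w15.png'),(400,250))]),np.hstack([cv2.resize(cv2.imread('pics/t15.png'),(400,250)),cv2.resize(cv2.imread('pics/s15.png'),(400,250))])]))"
```

```text
37 24.93 [80.3 -0.2 49.6] F [-4.9  5.8  4.5] g 0.128
42 25.19 [85.8 -0.2 53.1] F [-4.   6.   5.2] g 0.126
46 25.44 [90.5 -0.3 55.7] F [-3.   6.6  4.8] g 0.13
50 25.69 [95.4 -0.2 58. ] F [-1.6  6.9  4.3] g 0.127
 26.75 [95.4 -0.6 57.9] F [-1.   1.3  0.3] g 0.999
 27.5 [186.9  -0.6 134.1] F [ 0.4  0.1 -1.1] g 0.998
```

View pics/m4.png

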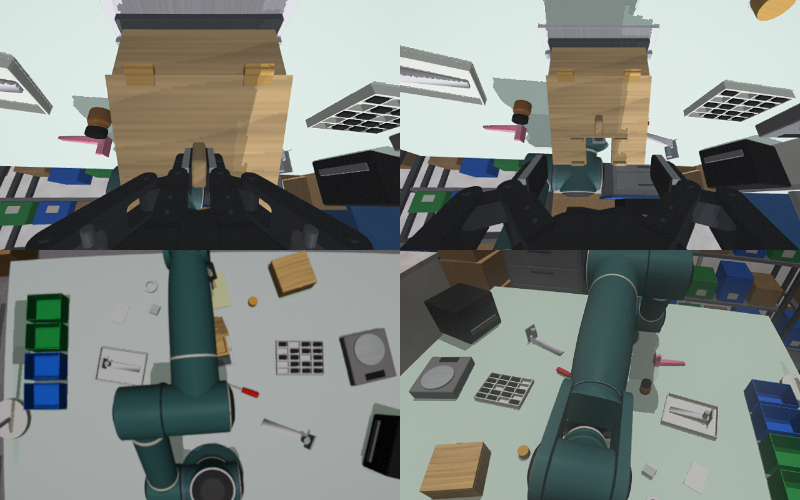

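```bash
python3 - <<'E'
from h import *
s=sensors.get_state(); r.movel(np.array(s["eef_pos"])+[0.03,0,.12],v=.2)
r.move_joints([-0.9,0.1,1.2,0,1.8,0]); rep(); shot("scene","s16"); shot("top","t16")
E
python3 -c "
import cv2,numpy as np
f=lambda n,x,y,w,h:cv2.resize(cv2.imread(n)[y:y+h,x:x+w],(400,300),interpolation=cv2.INTER_CUBIC)
cv2.imwrite('pics/m5.png',np.vstack([np.hstack([f('pics/s16.png',230,150,200,150),f('pics/t16.png',250,60,160,120)]),np.hstack([f('pics/s16.png',400,210,120,90),f('pics/w15.png',220,100,200,150)])]))"
```

```text
30.68 [-176.9 -491.7  294.7] F [-0.4 -0.1  0.1] g 1.003
```

View pics/m5.png

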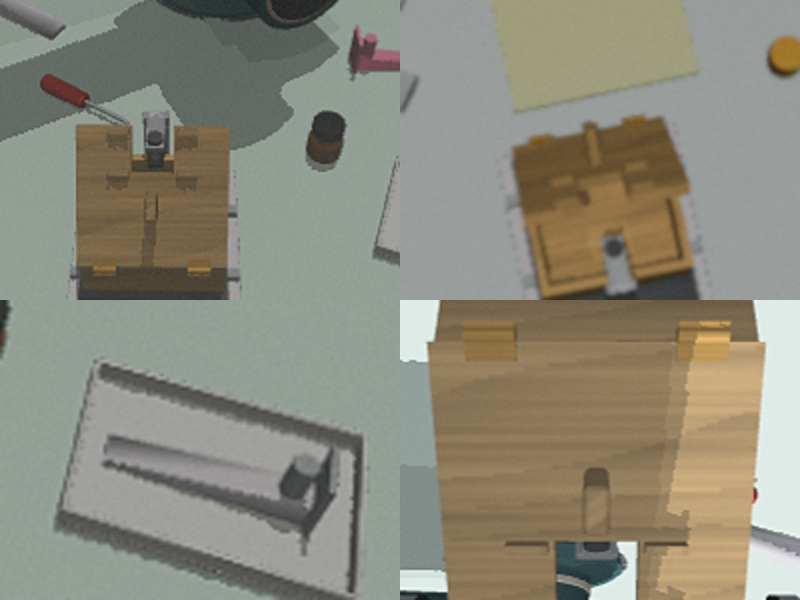

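Run:
```python
from h import *
hin=H+.072*ex+[0,0,.086]
for yb,s,t in ((.08,(345,212.5),(302,146.8)),(-.08,(268,213),(366,136))):
    x,e=tri([("scene",s,camT("scene")),("top",t,camT("top"))]); d=x-hin
    print(x.round(3),e,"box",d@ex,d@ey,d[2], "ang if upper edge",np.degrees(np.arctan2(d[2],-d@ex)-np.arctan2(.012,.150)))
    for n,p in (("scene",s),("top",t)):
        o,k=ray(n,p,camT(n)); l=((hin+yb*ey-o)@ey)/(k@ey); X=o+l*k-hin
    for th in (42,46,50,54,58):
        a=np.radians(th); X=hin+yb*ey-ex*(.15*np.cos(a)-.012*np.sin(a))+np.array([0,0,.15*np.sin(a)+.012*np.cos(a)])
        print(th,proj("scene",X,camT("scene")).round(1),proj("top",X,camT("top")).round(1))
```

```text
[0.541 0.083 0.208] [5.2, 5.2] box -0.09209003559743022 0.07731511504655321 0.1217724585624878 ang if upper edge 48.327800277545265
42 [[343.3 212.3]] [[300.  152.9]]
46 [[343.6 212.9]] [[299.1 149.2]]
50 [[343.9 213.9]] [[298.2 145.3]]
54 [[344.2 215.3]] [[297.3 141.2]]
58 [[344.5 217.1]] [[296.4 136.9]]
[ 0.567 -0.072  0.199] [0.9, 0.9] box -0.09604124953165034 -0.07983836271339702 0.11306629119526249 ang if upper edge 45.08069888858772
42 [[268.  211.5]] [[366.2 139.4]]
46 [[267.3 212.2]] [[365.7 135.6]]
50 [[266.6 213.2]] [[365.2 131.6]]
54 [[265.9 214.6]] [[364.6 127.5]]
58 [[265.1 216.3]] [[363.9 123.2]]
```

Run:
```python
from h import *
hin=H+.072*ex+[0,0,.086]; T=np.load('pics/w15.npy')
def L(x,y,z,th):
    a=np.radians(th); return hin+y*ey-ex*(x*np.cos(a)-z*np.sin(a))+np.array([0,0,x*np.sin(a)+z*np.cos(a)])
for th in (44,47,50,53,56): print(th,[proj("wrist",L(*c,th),T)[0].round(1).tolist() for c in ((0,.08,.012),(0,-.08,.012),(.15,.08,.012),(.15,-.08,.012),(.072,0,.052))])
a=cv2.imread('pics/w15.png')[95:295,210:430];cv2.imwrite('pics/w15c.png',cv2.resize(a,(660,600),interpolation=cv2.INTER_CUBIC))
```

```text
44 [[232.4, 120.8], [402.3, 120.9], [247.6, 256.4], [387.2, 256.4], [317.3, 207.9]]
47 [[232.3, 120.1], [402.4, 120.2], [245.9, 259.7], [388.8, 259.7], [317.3, 206.7]]
50 [[232.2, 119.4], [402.4, 119.5], [244.0, 262.8], [390.6, 262.8], [317.3, 205.1]]
53 [[232.2, 118.7], [402.5, 118.8], [242.1, 265.7], [392.6, 265.7], [317.2, 203.3]]
56 [[232.1, 118.0], [402.5, 118.1], [240.0, 268.4], [394.6, 268.4], [317.2, 201.0]]
```

View pics/w15c.png

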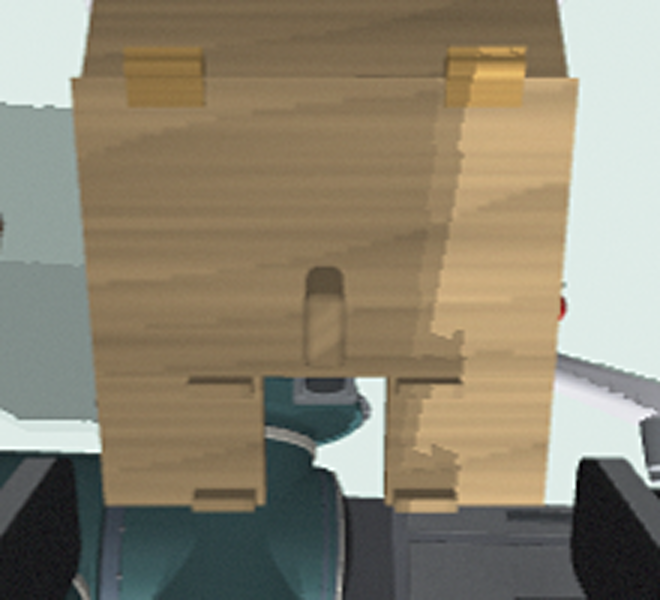

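Run:
```python
from h import *
rep(); r.job_done()
```

```text
30.78 [-176.8 -491.8  294.7] F [-0.8 -0.6 -0.3] g 0.999
the job is handed in; nothing more can be done
```

I worked the wedge loose, laid it in the plain tray and left the lid standing at about 50°. The job was handed in at 30.8 s of robot time; it gave no verdict.

- **Which wedge:** I took the clamped one at scene pixel (335,228). The other candidates were the pink wedge at (430,178) and the larger grey one at (230,143), and I left both alone.
- **Freeing the wedge:** I gripped its post and rocked it 9 mm to either side, gaining up to 2 mm per swing, then pulled it straight out. The force along the track stayed at or below about 7.5 N at the end of each move. The box showed no shift against its track in the wrist pictures.
- **Wedge in the tray:** the last scene picture shows the wedge lying flat on the tray floor, well inside the walls.
- **Lid angle:** I lifted the lid by its tab to 50° and let go. The wrist view just after release fitted 50°. The scene and top pair gave 45–48°, with a spread of up to 5 mm between the two views. I trust the wrist view more, but both lie within the 8° allowed.
- **At the end:** the jar is upright and the arm is clear of everything.

One reading disagreed with expectation. While I was lifting the lid, the wrist force along z was small and positive, about +5 N, where I expected it to be negative. The pictures showed the lid following the gripper.

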